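# Pack the amber standards into the bench caddy

## Robot

A 6-joint arm with a two-finger parallel gripper is mounted at the origin on the work surface. World frame = base frame: x ahead of the robot, y to its left, z up, the work surface at z = 0. Lengths are in m, angles in rad, forces in N, time in s.
With the tool pointing down it reaches from about 0.35 to 0.925 m from the base axis. Payload 6.4 kg.
Tool frame: the origin (TCP) lies midway between the tips of the shut fingers; the grasp point (between the pads) lies 19 mm behind it (ctrl.grip_point_offset is the distance from the TCP to the grasp point, in m); z points along the fingers, y is the line along which they close (so a half turn about z gives the same grasp; the last joint's range is limited). The gripper opens to 94 mm and grips with 3 to 60 N. Pads are 16 mm wide; open, the fingers measure 119 mm over their backs; the gripper's body (75 mm by 177 mm) begins 78 mm behind the grasp point.
Start: joints at [-1.361, 0.245, 1.558, -0, 1.339, -0.174], TCP at [0.243, -0.603, 0.205] pointing down, gripper open.
Joint ranges: [-3.13, 3.13], [-1.02, 2.26], [0.13, 2.54], [-0.95, 4.09], [0.21, 2.88], [-2.74, 2.74]. Speed limits (rad/s): [2.57, 2.57, 3.14, 3.14, 3.14, 3.14].

## Interface

Orientations are given as a unit quaternion [x, y, z, w].
In Python, from plant import ctrl, vision, order, search_frame, spot_point gives the robot as it stands. The module is installed in compiled form; this text tells all that it offers.
- The arm moves only by the shell command python3 -m creep 'ROWS'. ROWS is JSON, a list that holds one entry, the list of rows, each a list of 5 numbers: the opening, from -1 (shut) to 1 (fully open), so that 0 is half open, then the shift along the tool's x, y, z scaled (see below), then the turn about the tool's z scaled (see below). In form: [[[fingers, x, y, z, spin], ...]]. A call has 1 to 5 rows; each row shifts and turns the commanded pose from where the row before left it, along the tool's axes as they then stand; what a row does not reach is not made up. The controller multiplies each number of a shift by 250 mm and each number of a turn by 60 degrees. A row lasts 1/10 s, in which the tool goes at most 50 mm and 8.59 degrees, less where a joint would pass 70% of its speed; a pose out of reach is approached as far as the arm can. A call with a number of a shift or a turn outside -1 to 1 is refused whole. A call with a gripper value outside its range is refused whole. The fingers move at their own pace and stop on an object; the grip force is fixed at half the most. Time passes only in rows, so rows that do not move let the fingers close. It gives the time, the measured TCP pose, the force, the opening and the grip force at its end, in the units of the state.
- ctrl.read_state(): the state, without advancing time (a new reading comes with each control period).
- vision.grab_frame(name): name is "scene" or "top" or "wrist"; returns (picture, depth): 480x640x3 uint8, red, green, blue; 480x640 float32, m along the optical axis (not along the pixel's ray), 0 where there is no reading.
- vision.camera_params(name): a dict with "fx", "fy", "cx", "cy" (pixels), "view" (4x4, takes a point from world to camera coordinates). Camera axes: x right, y up, looking along -z (the intrinsics and any distortion apply to the point x, -y, -z); pixel columns grow to the right and rows downward; lengths in m; the calibration is good to about 2 mm. A picture is of the moment at which its call begins: read the wrist's pose just before it. camera_params takes no time and is no camera call; for the wrist camera it gives the pose at the moment of the call.
- order.finish_job(): hands the job in; it is judged then, once.
Trained networks look in the newest picture that a camera, given by its name, has taken for a name from the list of things; names that differ only in an ending like _2 or _b are one class to them, and where a whole thing is asked for, a point or a joint stands for the part that bears it (a point fixed in the world has none). Each returns a list of dicts, best first, with "p" (0 to 1); they miss things now and then, are a little off and sometimes report something else, mostly with a low value. They report only what shows in the picture. A call takes as long as a camera call. They do not tell look-alikes from the thing itself.
- search_frame(query, camera): "extent" ([left, top, right, bottom] in pixels, round what is visible of it).
- spot_point(query, camera): "point" ([column, row] in pixels: a listed point, or the origin of a listed thing).
The state is a dict: "clock": time; "q": joint angles; "qd": joint speeds; "joint_torque": joint torques, N m; "tool_pos": TCP position; "orientation": TCP orientation; "force": force on the tool from outside, world axes, zero at the start; "torque": the same for the moment, N m; "finger_gap": finger opening in m; "grip_force": force on a finger pad.
Only numpy, scipy, OpenCV 4.12 (cv2) and the standard library are available. Lean on these libraries where they do the work, as an engineer would, in place of code of your own. Each camera call takes 0.05 s, during which the arm holds its last target. There are 200 camera calls.

## Task

Pack the four amber glass bottles into the grey bench caddy, each standing upright on the floor of the bay whose colour matches its cap. Set each one down rather than dropping it, and do not tip any bottle over. The two white plastic bottles have the same kind of caps but do not belong: leave them standing where they are.

Things in the scene. Friction and masses are not known exactly. Their poses are not given: they have to be found in the camera images.
- amber_blue: Amber (brown) glass bottle with a blue cap and a white paper band; belongs in the caddy bay with the blue floor. 40 mm diameter and straight-sided from its foot up to 60 mm, a sloping shoulder to 68 mm, then a blue screw cap 28 mm in diameter, top at 85 mm. Loose, about 100 g, round (yaw does not matter). Grip it round the straight body, 40 mm wide. Origin: centre of its underside; z up along its axis.
- amber_red: Amber (brown) glass bottle with a red cap and a white paper band; belongs in the caddy bay with the red floor. 40 mm diameter and straight-sided from its foot up to 60 mm, a sloping shoulder to 68 mm, then a red screw cap 28 mm in diameter, top at 85 mm. Loose, about 100 g, round (yaw does not matter). Grip it round the straight body, 40 mm wide. Origin: centre of its underside; z up along its axis.
- amber_yellow: Amber (brown) glass bottle with a yellow cap and a white paper band; belongs in the caddy bay with the yellow floor. 40 mm diameter and straight-sided from its foot up to 60 mm, a sloping shoulder to 68 mm, then a yellow screw cap 28 mm in diameter, top at 85 mm. Loose, about 100 g, round (yaw does not matter). Grip it round the straight body, 40 mm wide. Origin: centre of its underside; z up along its axis.
- amber_green: Amber (brown) glass bottle with a green cap and a white paper band; belongs in the caddy bay with the green floor. 40 mm diameter and straight-sided from its foot up to 60 mm, a sloping shoulder to 68 mm, then a green screw cap 28 mm in diameter, top at 85 mm. Loose, about 100 g, round (yaw does not matter). Grip it round the straight body, 40 mm wide. Origin: centre of its underside; z up along its axis.
- white_red: Look-alike that stays where it stands: white plastic bottle with a red cap, no paper band. Same form as the amber ones: 40 mm diameter and straight-sided from its foot up to 60 mm, a sloping shoulder to 68 mm, then a red screw cap 28 mm in diameter, top at 85 mm. Loose, about 100 g, round (yaw does not matter). Origin: centre of its underside.
- white_green: Look-alike that stays where it stands: white plastic bottle with a green cap, no paper band. Same form as the amber ones: 40 mm diameter and straight-sided from its foot up to 60 mm, a sloping shoulder to 68 mm, then a green screw cap 28 mm in diameter, top at 85 mm. Loose, about 100 g, round (yaw does not matter). Origin: centre of its underside.
- floor_blue: Blue floor of one bay of the grey caddy: fixed plate 68 x 68 x 3 mm. Origin: centre of its underside, 5 mm above the table; its top is 3 mm higher. x, y along the bay's sides, z up. The caddy, fixed, is a 155 mm square tray of two by two bays, 70 mm square inside, centres 75 mm apart; walls 5 mm thick, tops 28 mm above the table. Which colour is in which bay changes.
- floor_red: Red floor of one bay of the grey caddy: fixed plate 68 x 68 x 3 mm. Origin: centre of its underside, 5 mm above the table; its top is 3 mm higher. x, y along the bay's sides, z up. The caddy, fixed, is a 155 mm square tray of two by two bays, 70 mm square inside, centres 75 mm apart; walls 5 mm thick, tops 28 mm above the table. Which colour is in which bay changes.
- floor_yellow: Yellow floor of one bay of the grey caddy: fixed plate 68 x 68 x 3 mm. Origin: centre of its underside, 5 mm above the table; its top is 3 mm higher. x, y along the bay's sides, z up. The caddy, fixed, is a 155 mm square tray of two by two bays, 70 mm square inside, centres 75 mm apart; walls 5 mm thick, tops 28 mm above the table. Which colour is in which bay changes.
- floor_green: Green floor of one bay of the grey caddy: fixed plate 68 x 68 x 3 mm. Origin: centre of its underside, 5 mm above the table; its top is 3 mm higher. x, y along the bay's sides, z up. The caddy, fixed, is a 155 mm square tray of two by two bays, 70 mm square inside, centres 75 mm apart; walls 5 mm thick, tops 28 mm above the table. Which colour is in which bay changes.
Not all that is in view belongs to the job. Leave any purple look-alike of the amber_yellow alone.

How it is judged:
At the end, for the whole second after the job is handed in: Each amber bottle stands released and at rest in the bay of its cap's colour: within 18 mm of the bay's centre along each side (anywhere inside), on its floor within 5 mm, upright within 0.12 rad; both white bottles upright and at rest within 25 mm of where they began (x of amber_blue in the frame of floor_blue between -0.018 and 0.018 m and y of amber_blue in the frame of floor_blue between -0.018 and 0.018 m and z of amber_blue in the frame of floor_blue between -0.002 and 0.008 m and angle between each of amber_blue, amber_red, amber_yellow, amber_green, white_red, white_green's own z axis and vertical below 0.12 rad and linear speed of each of amber_blue, amber_red, amber_yellow, amber_green, white_red, white_green below 0.02 m/s and angular speed of each of amber_blue, amber_red, amber_yellow, amber_green below 0.2 rad/s and contact force between each of amber_blue, amber_red, amber_yellow, amber_green and the fingers below 0.05 N and x of amber_red in the frame of floor_red between -0.018 and 0.018 m and y of amber_red in the frame of floor_red between -0.018 and 0.018 m and z of amber_red in the frame of floor_red between -0.002 and 0.008 m and x of amber_yellow in the frame of floor_yellow between -0.018 and 0.018 m and y of amber_yellow in the frame of floor_yellow between -0.018 and 0.018 m and z of amber_yellow in the frame of floor_yellow between -0.002 and 0.008 m and x of amber_green in the frame of floor_green between -0.018 and 0.018 m and y of amber_green in the frame of floor_green between -0.018 and 0.018 m and z of amber_green in the frame of floor_green between -0.002 and 0.008 m and distance of each of white_red, white_green from where it was at the start of the episode below 0.025 m); the robot touches nothing.
It fails at once if an amber bottle is dropped into its bay: in free fall, touching nothing, more than 20 mm above the bay's floor ((horizontal distance between amber_blue and floor_blue below 0.06 m and z of amber_blue in the frame of floor_blue above 0.023 m and contact force between amber_blue and anything else below 0.001 N) or (horizontal distance between amber_red and floor_red below 0.06 m and z of amber_red in the frame of floor_red above 0.023 m and contact force between amber_red and anything else below 0.001 N) or (horizontal distance between amber_yellow and floor_yellow below 0.06 m and z of amber_yellow in the frame of floor_yellow above 0.023 m and contact force between amber_yellow and anything else below 0.001 N) or (horizontal distance between amber_green and floor_green below 0.06 m and z of amber_green in the frame of floor_green above 0.023 m and contact force between amber_green and anything else below 0.001 N)).
It fails at once if a white bottle is shifted more than 25 mm (distance of any of white_red, white_green from where it was at the start of the episode above 0.025 m).
It fails at once if a bottle is tipped over (more than 50 degrees) (angle between any of amber_blue, amber_red, amber_yellow, amber_green, white_red, white_green's own z axis and vertical above 0.87 rad).
It also fails if it takes over 106 s, if anything falls off the work surface, if the arm or the gripper's body presses on something with over 40 N, if the wrist force passes 120 N, or if a joint passes its speed limit or range.

## Working session

There is one attempt and no reset: what is moved stays moved. The work goes in short steps, Python scripts to look and compute and a shell command to move; the robot and the scene stay as the last step left them, time stands still between calls to the robot, and variables do not carry over. Pictures are saved under pics/ and viewed, at most 14 in all, crops included, and the job is handed in when it is done.

```bash
mkdir -p pics
cat > h.py <<'E'
import numpy as np,cv2
from plant import ctrl,vision,order,search_frame,spot_point
def deproj(cam,u,v,z=None,d=None,P=None):
    P=P or vision.camera_params(cam); V=np.array(P["view"]); W=np.linalg.inv(V)
    r=np.array([(u-P["cx"])/P["fx"],-(v-P["cy"])/P["fy"],-1.0])
    o=W[:3,3]; r=W[:3,:3]@r
    s=d if d is not None else (z-o[2])/r[2]
    return o+s*r
E
python3 - <<'E'
from h import *
for c in("top","scene"):
    im,d=vision.grab_frame(c); cv2.imwrite(f"pics/{c}0.png",im[:,:,::-1]); np.save(f"{c}d.npy",d)
    P=vision.camera_params(c); print(c,{k:P[k] for k in P if k!="view"},np.linalg.inv(P["view"])[:3,3].round(3))
vision.grab_frame("top")
for n in "amber_blue amber_red amber_yellow amber_green white_red white_green floor_blue floor_red floor_yellow floor_green".split():
    for r in spot_point(n,"top")[:4]:
        print(n,round(r["p"],2),np.round(r["point"]),deproj("top",*r["point"],z=.008 if 'floor' in n else 0).round(3))
s=ctrl.read_state();print(s["clock"],s["tool_pos"],s["orientation"],s["finger_gap"])
E
```

```text
top {'fx': 475.2900135861132, 'fy': 475.2900135861132, 'cx': 311.9143673324969, 'cy': 239.5161138686761} [ 0.436 -0.013  0.98 ]
scene {'fx': 533.3741869190636, 'fy': 533.3741869190636, 'cx': 324.65755539208845, 'cy': 231.86063456255872} [1.334 0.433 0.746]
amber_blue 0.63 [129. 259.] [0.454 0.36  0.   ]
amber_red 0.73 [432. 309.] [ 0.37  -0.266  0.   ]
amber_yellow 0.83 [199. 223.] [0.534 0.219 0.   ]
amber_yellow 0.76 [166. 190.] [0.601 0.29  0.   ]
amber_green 0.78 [461. 213.] [ 0.571 -0.325  0.   ]
white_red 0.92 [473. 261.] [ 0.472 -0.35   0.   ]
white_red 0.17 [306. 188.] [0.614 0.    0.   ]
white_green 0.88 [162. 292.] [0.389 0.289 0.   ]
floor_blue 0.56 [315. 221.] [ 0.545 -0.022  0.008]
floor_red 0.7 [473. 258.] [ 0.478 -0.346  0.008]
floor_red 0.58 [346. 181.] [ 0.629 -0.083  0.008]
floor_yellow 0.97 [349. 214.] [ 0.56  -0.092  0.008]
floor_green 0.76 [307. 185.] [ 0.618 -0.002  0.008]
0.65 [ 0.24339164 -0.60272948  0.20547733] [ 9.81646731e-01  1.90708403e-01 -9.69961421e-06  7.96699888e-06] 0.09373517224256213
```

View pics/top0.png

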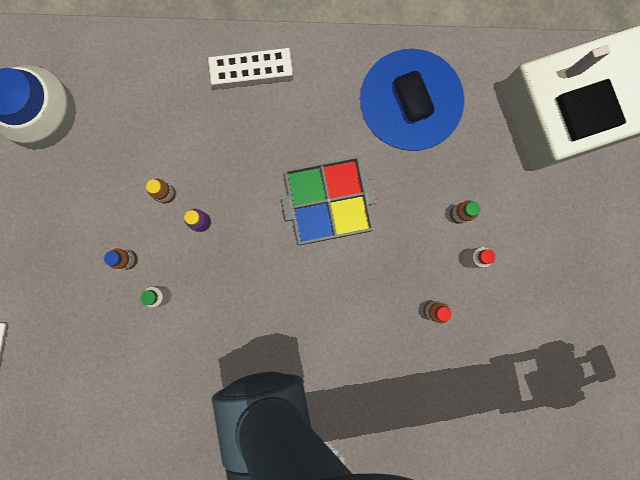

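View pics/scene0.png

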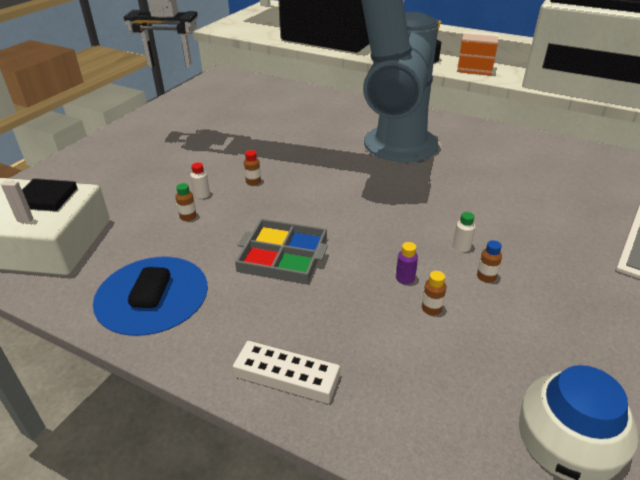

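The top view shows amber bottle caps at yellow (157,187), blue (113,258), green (472,209) and red (443,314). The white bottles are at green (150,297) and red (486,257), and the purple yellow-capped look-alike is at (194,218). The caddy is centred near (328,202), with green and red bays on top and blue and yellow below. Next I'll get precise positions from cap and bay centroids.

```bash
cat > meas.py <<'E'
from h import *
im=cv2.imread("pics/top0.png"); hsv=cv2.cvtColor(im,cv2.COLOR_BGR2HSV)
R={"red":[(0,6),(174,180)],"yellow":[(20,32)],"green":[(50,75)],"blue":[(104,118)]}
for c,rs in R.items():
    m=sum(cv2.inRange(hsv,(a,150,70),(b,255,255)) for a,b in rs)
    n,_,st,ce=cv2.connectedComponentsWithStats(m)
    for i in range(1,n):
        a=st[i,4]
        if 80<a<2000:
            z=.085 if a<600 else .008
            print(c,a,st[i,2:4],ce[i].round(1),deproj("top",*ce[i],z=z).round(4))
E
python3 meas.py
```

```text
red 1022 [38 36] [342.3 179.4] [ 0.6321 -0.0752  0.008 ]
red 181 [17 14] [486.6 256.5] [ 0.4775 -0.3461  0.085 ]
red 189 [17 16] [443.  313.4] [ 0.3688 -0.2648  0.085 ]
yellow 180 [17 16] [153.9 186.5] [0.5925 0.2874 0.085 ]
yellow 1050 [38 37] [349.5 215. ] [ 0.5584 -0.0919  0.008 ]
yellow 176 [15 15] [191.8 217.3] [0.5357 0.2126 0.085 ]
green 95 [11 14] [473.5 207.3] [ 0.5704 -0.3211  0.085 ]
green 126 [14 14] [147.1 297.5] [0.3825 0.2891 0.085 ]
blue 1027 [38 37] [313.6 222. ] [ 0.5417 -0.0184  0.008 ]
blue 160 [15 14] [111.4 257.7] [0.4549 0.3601 0.085 ]
```

```bash
python3 -m creep '[[[0.5,0,0,0,0.12],[0.5,0,0,0,0.12],[0.5,0,0,0,0.127]]]'
```

```text
clock: 0.95
tool_pos: [0.2434, -0.6027, 0.2055]
orientation: [1.0, -0.003, -0.0, -0.0]
force: [0.4, 0.4, 0.4]
finger_gap: 0.0735
grip_force: 0.0
```

```bash
python3 -m creep '[[[0.5,0.063,-0.169,0,0],[0.5,0.063,-0.169,0,0],[0.5,0.063,-0.169,0,0],[0.5,0.063,-0.169,0,0]]]' >/dev/null;  python3 -m creep '[[[0.5,0.063,-0.169,0,0],[0.5,0.063,-0.169,0,0],[0.5,0.063,-0.169,0,0],[0.5,0.063,-0.169,0,0],[0.5,0,0,0,0]]]'
cat > wr.py <<'E'
from h import *
import sys
n=sys.argv[1]; P=vision.camera_params("wrist"); im,d=vision.grab_frame("wrist")
cv2.imwrite(f"pics/w_{n}.png",im[:,:,::-1])
hsv=cv2.cvtColor(im,cv2.COLOR_RGB2HSV)
R={"red":[(0,6),(174,180)],"yellow":[(20,32)],"green":[(50,80)],"blue":[(104,118)]}
rs=R[sys.argv[2]]
m=sum(cv2.inRange(hsv,(a,150,60),(b,255,255)) for a,b in rs)
k,lab,st,ce=cv2.connectedComponentsWithStats(m)
for i in range(1,k):
    if st[i,4]>400:
        v,u=np.where((lab==i)&(d>0)); X=np.array([deproj("wrist",a,b,d=e,P=P) for a,b,e in zip(u,v,d[v,u])])
        T=X[abs(X[:,2]-.085)<.005] if st[i,3]<400 else X
        print(st[i],ce[i].round(),X[:,2].min().round(3),X[:,2].max().round(3),len(T), ((T.max(0)+T.min(0))/2).round(4) if len(T) else 0, T.mean(0).round(4) if len(T) else 0)
s=ctrl.read_state();print(s["tool_pos"].round(4) if hasattr(s["tool_pos"],'round') else s["tool_pos"])
E
python3 wr.py red1 red
```

```text
clock: 1.85
tool_pos: [0.3707, -0.2609, 0.2055]
orientation: [1.0, 0.003, 0.0, -0.0]
force: [-0.2, -0.5, -0.5]
finger_gap: 0.0706
grip_force: 0.0
[ 424   55   46   43 1521] [447.  76.] -0.002 0.087 1394 [ 0.4785 -0.3496  0.0833] [ 0.4786 -0.3493  0.0841]
[ 308  209   37   39 1129] [326. 229.] 0.059 0.086 1006 [ 0.3699 -0.2683  0.0832] [ 0.3702 -0.2682  0.0842]
[ 0.3702 -0.263   0.2056]
```

Red amber sits at (0.370,-0.268), almost directly under the tool. I'll descend and grip.

```bash
python3 -m creep '[[[0.5,0,0.012,0.16,0],[0.5,0,0,0.16,0],[0.5,0,0,0.16,0],[0.5,0,0,0.12,0],[0.5,0,0,0.1,0]]]';  python3 -m creep '[[[0.5,0,0,0,0],[-1,0,0,0,0],[-1,0,0,0,0],[-1,0,0,0,0],[-1,0,0,0,0]]]'; python3 -m creep '[[[-1,0,0,0,0],[-1,0,0,-0.04,0],[-1,0,0,-0.08,0],[-1,0,0,-0.08,0],[-1,0,0,-0.08,0]]]'
```

```text
clock: 2.4
tool_pos: [0.3686, -0.2684, 0.0286]
orientation: [1.0, -0.001, -0.001, -0.001]
force: [0.5, -0.2, 0.0]
finger_gap: 0.0702
grip_force: 0.0
clock: 2.9
tool_pos: [0.3702, -0.2686, 0.0317]
orientation: [1.0, -0.0, 0.001, 0.001]
force: [1.2, -0.7, -0.7]
finger_gap: 0.0418
grip_force: 0.0
clock: 3.4
tool_pos: [0.3694, -0.2675, 0.1015]
orientation: [1.0, -0.0, -0.0, -0.0]
force: [-0.1, -0.1, -1.5]
finger_gap: 0.0396
grip_force: 30.0
```

```bash
python3 -m creep '[[[-1,0.08,-0.056,0,0],[-1,0.13,-0.096,0,0],[-1,0.14,-0.103,0,0],[-1,0.14,-0.103,0,0],[-1,0.14,-0.103,0,0]]]' >/dev/null;  python3 -m creep '[[[-1,0.14,-0.103,0,0],[-1,0.14,-0.103,0,0],[-1,0.1,-0.073,0,0],[-1,0.04,-0.03,0,0],[-1,0,0,0,0]]]'; python3 wr.py red2 red
```

```text
clock: 4.4
tool_pos: [0.6325, -0.0746, 0.1005]
orientation: [1.0, 0.001, -0.0, 0.0]
force: [-0.4, 0.5, -1.1]
finger_gap: 0.0394
grip_force: 30.0
[ 261  187  117   94 6095] [323. 227.] 0.003 0.084 1 [ 0.6415 -0.0922  0.0841] [ 0.6415 -0.0922  0.0841]
[ 277  307   79   90 5645] [316. 352.] 0.007 0.155 0 0 0
[ 0.6316 -0.0755  0.1003]
```

View pics/w_red2.png

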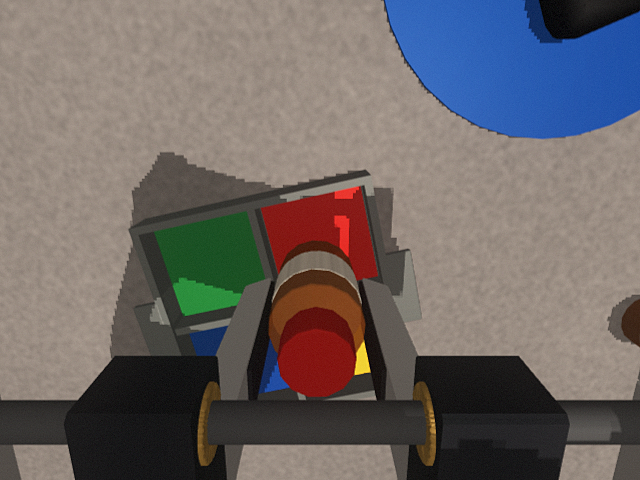

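The red amber bottle is held upright at (317,350), in front of the red bay at (320,230) in the picture, and the TCP reads over the bay's measured centre. I'll lower it.

```bash
python3 -m creep '[[[-1,0,0,0.08,0],[-1,0,0,0.08,0],[-1,0,0,0.05,0],[-1,0,0,0.024,0],[-1,0,0,0.012,0]]]';  python3 -m creep '[[[-1,0,0,0,0],[-1,0,0,0,0]]]'
```

```text
clock: 4.95
tool_pos: [0.6314, -0.0761, 0.0396]
orientation: [1.0, -0.001, -0.001, -0.0]
force: [-7.0, 1.3, 13.6]
finger_gap: 0.0389
grip_force: 30.0
clock: 5.15
tool_pos: [0.6327, -0.0758, 0.0398]
orientation: [1.0, -0.0, 0.001, 0.0]
force: [-0.4, -0.5, -0.9]
finger_gap: 0.0392
grip_force: 30.0
```

```bash
python3 -m creep '[[[-1,0,0,0.004,0],[-1,0,0,0.004,0],[-1,0,0,0,0]]]';  python3 wr.py red3 red
```

```text
clock: 5.45
tool_pos: [0.633, -0.0758, 0.0396]
orientation: [1.0, -0.0, 0.0, 0.0]
force: [-5.2, 0.9, 10.2]
finger_gap: 0.0394
grip_force: 30.0
[ 244  208  141   81 5371] [319. 244.] 0.003 0.041 0 0 0
[ 277  307   79   89 5602] [316. 352.] 0.004 0.094 932 [ 0.6401 -0.0761  0.085 ] [ 0.6433 -0.076   0.0852]
[ 0.633  -0.0758  0.0396]
```

View pics/w_red3.png

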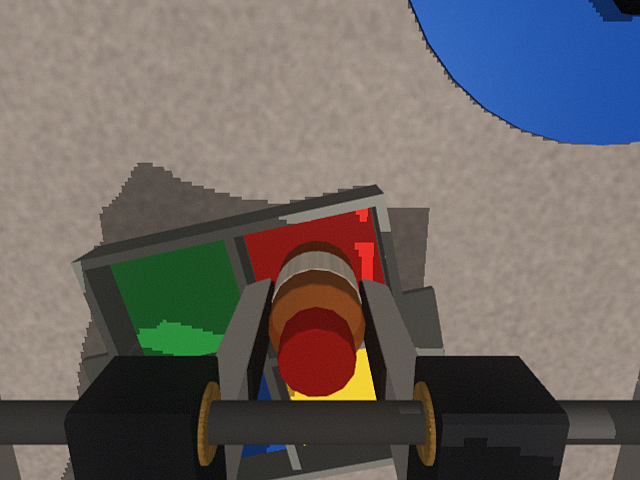

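The bottle at (317,340) stands inside the red bay, with its cap top at 0.094 m, which matches standing on the floor. I'll release and retreat upward.

```bash
python3 -m creep '[[[-0.1,0,0,0,0],[0.1,0,0,0,0],[0.3,0,0,0,0],[0.3,0,0,0,0],[0.3,0,0,-0.06,0]]]';  python3 -m creep '[[[0.3,0,0,-0.14,0],[0.4,0,0,-0.18,0],[0.5,0,0,-0.18,0],[0.5,0,0,-0.1,0],[0.5,0,0,0,0]]]'; python3 wr.py red4 red
```

```text
clock: 6.0
tool_pos: [0.6302, -0.0749, 0.0499]
orientation: [1.0, -0.0, -0.002, -0.001]
force: [-0.7, -0.0, -0.9]
finger_gap: 0.0611
grip_force: 0.0
clock: 6.5
tool_pos: [0.6351, -0.0762, 0.2088]
orientation: [1.0, -0.0, 0.005, 0.002]
force: [-0.1, -1.0, 0.7]
finger_gap: 0.0708
grip_force: 0.0
[ 273  171   86   84 3944] [317. 213.] 0.004 0.095 99 [ 0.6343 -0.0754  0.085 ] [ 0.6427 -0.0754  0.0853]
[ 0.6335 -0.0758  0.2052]
```

```bash
python3 -m creep '[[[0.5,-0.041,0.164,0,0],[0.5,-0.041,0.164,0,0],[0.5,-0.041,0.164,0,0],[0.5,-0.041,0.164,0,0]]]' >/dev/null;  python3 -m creep '[[[0.5,-0.041,0.164,0,0],[0.5,-0.041,0.164,0,0],[0.5,0,0,0,0],[0.5,0,0,0,0]]]'; python3 wr.py green1 green
```

```text
clock: 7.35
tool_pos: [0.5694, -0.3213, 0.1997]
orientation: [1.0, -0.001, -0.001, -0.001]
force: [0.1, -0.1, -0.2]
finger_gap: 0.0704
grip_force: 0.0
[299 213  35  35 654] [315. 229.] 0.08 0.087 653 [ 0.5701 -0.3209  0.0834] [ 0.5708 -0.3204  0.0842]
[ 0.5699 -0.3204  0.2001]
```

```bash
python3 -m creep '[[[0.5,0,0,0.16,0],[0.5,0,0,0.16,0],[0.5,0,0,0.16,0],[0.5,0,0,0.12,0],[0.5,0,0,0.08,0]]]';  python3 -m creep '[[[0.5,0,0,0,0],[-1,0,0,0,0],[-1,0,0,0,0],[-1,0,0,0,0],[-1,0,0,0,0]]]'; python3 -m creep '[[[-1,0,0,0,0],[-1,0,0,-0.04,0],[-1,0,0,-0.08,0],[-1,0,0,-0.08,0],[-1,0,0,-0.08,0]]]'
```

```text
clock: 7.9
tool_pos: [0.5694, -0.318, 0.0282]
orientation: [1.0, 0.001, -0.002, -0.002]
force: [-0.7, 0.1, 0.0]
finger_gap: 0.0705
grip_force: 0.0
clock: 8.4
tool_pos: [0.5713, -0.3218, 0.0333]
orientation: [1.0, -0.0, 0.001, 0.001]
force: [0.3, 1.0, -0.5]
finger_gap: 0.0418
grip_force: 0.0
clock: 8.9
tool_pos: [0.5704, -0.3214, 0.1031]
orientation: [1.0, -0.0, -0.0, -0.0]
force: [-0.1, 0.3, -0.5]
finger_gap: 0.0393
grip_force: 30.0
```

```bash
python3 -m creep '[[[-1,0,0,-0.12,0],[-1,0.01,-0.08,-0.12,0],[-1,0.025,-0.16,0,0],[-1,0.025,-0.18,0,0],[-1,0.025,-0.18,0,0]]]' >/dev/null;  python3 -m creep '[[[-1,0.025,-0.18,0,0],[-1,0.025,-0.18,0,0],[-1,0.025,-0.178,0,0],[-1,0.015,-0.1,0,0],[-1,0.005,-0.04,0,0]]]'; python3 -m creep '[[[-1,0,0,0,0],[-1,0,0,0,0]]]';python3 wr.py green2 green
```

```text
clock: 9.9
tool_pos: [0.6157, 0.0004, 0.1624]
orientation: [1.0, 0.001, 0.0, -0.0]
force: [0.1, -0.4, -0.8]
finger_gap: 0.0395
grip_force: 30.0
clock: 10.1
tool_pos: [0.6157, -0.003, 0.1621]
orientation: [1.0, -0.001, 0.0, 0.0]
force: [0.9, -0.7, -0.1]
finger_gap: 0.0394
grip_force: 30.0
[ 269  172   96   84 4725] [315. 213.] 0.005 0.01 0 0 0
[ 279  328   76   68 3917] [316. 362.] 0.211 0.215 0 0 0
[ 0.6157 -0.0034  0.1621]
```

View pics/w_green2.png

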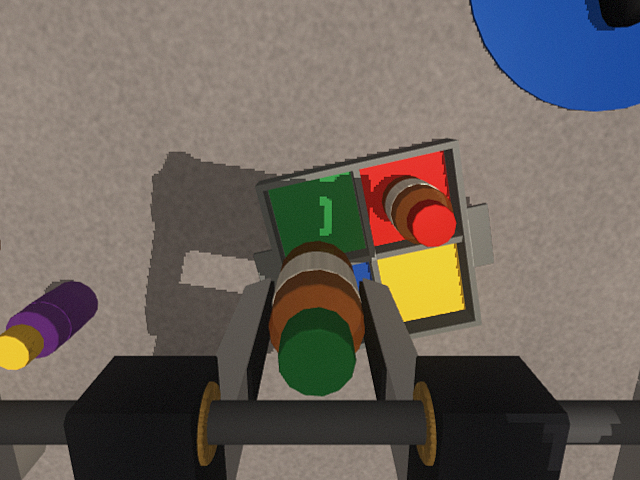

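The red bottle stands upright in the red bay at (420,210). The green one is held at (316,350) in front of the green bay at (315,213). I'll lower it 0.12 m.

```bash
python3 -m creep '[[[-1,0,0,0.1,0],[-1,0,0,0.14,0],[-1,0,0,0.1,0],[-1,0,0,0.06,0],[-1,0,0,0.03,0]]]' >/dev/null;  python3 -m creep '[[[-1,0,0,0.02,0],[-1,0,0,0.012,0],[-1,0,0,0.01,0],[-1,0,0,0.008,0],[-1,0,0,0,0]]]'; python3 wr.py green3 green
```

```text
clock: 11.15
tool_pos: [0.6159, -0.0019, 0.0422]
orientation: [1.0, -0.0, 0.0, 0.0]
force: [-0.2, -0.1, -0.7]
finger_gap: 0.0391
grip_force: 30.0
[ 246  206  139   82 5078] [319. 243.] 0.005 0.043 0 0 0
[ 278  308   78   88 4430] [316. 358.] 0.076 0.095 242 [ 6.237e-01 -4.000e-04  8.500e-02] [ 0.6269 -0.0013  0.0858]
[ 0.6159 -0.0019  0.0422]
```

```bash
python3 -m creep '[[[-1,0,0,0.004,0],[-1,0,0,0.004,0],[-1,0,0,0,0]]]'; python3 -m creep '[[[-1,0,0,0.003,0],[-1,0,0,0,0]]]'
```

```text
clock: 11.5
tool_pos: [0.6162, -0.0019, 0.0412]
orientation: [1.0, -0.0, 0.0, 0.0]
force: [-2.1, 0.3, 5.4]
finger_gap: 0.0394
grip_force: 30.0
clock: 11.7
tool_pos: [0.6163, -0.0019, 0.0412]
orientation: [1.0, -0.0, 0.0, 0.0]
force: [-5.1, 0.4, 9.4]
finger_gap: 0.0393
grip_force: 30.0
```

```bash
python3 -m creep '[[[-0.1,0,0,0,0],[0.1,0,0,0,0],[0.25,0,0,0,0],[0.25,0,0,0,0],[0.25,0,0,-0.06,0]]]'  >/dev/null;  python3 -m creep '[[[0.25,0,0,-0.14,0],[0.25,0,0,-0.18,0],[0.5,0,0,-0.18,0],[0.5,0,0,-0.1,0],[0.5,0,0,0,0]]]'; python3 wr.py green4 green; python3 -m creep '[[[0.5,-0.013,-0.165,0,0],[0.5,-0.013,-0.165,0,0],[0.5,-0.013,-0.165,0,0],[0.5,-0.013,-0.165,0,0]]]' >/dev/null;  python3 -m creep '[[[0.5,-0.013,-0.165,0,0],[0.5,-0.013,-0.165,0,0],[0.5,-0.014,-0.168,0,0],[0.5,0,0,0,0],[0.5,0,0,0,0]]]'; python3 wr.py yellow1 yellow
```

```text
clock: 12.7
tool_pos: [0.6187, -0.0024, 0.2109]
orientation: [1.0, -0.0, 0.005, 0.001]
force: [0.4, -0.2, -0.5]
finger_gap: 0.0704
grip_force: 0.0
[ 275  172   73   83 2216] [308. 217.] 0.005 0.095 0 0 0
[ 0.617  -0.0021  0.2073]
clock: 13.65
tool_pos: [0.5916, 0.2878, 0.202]
orientation: [1.0, 0.001, -0.002, 0.001]
force: [1.3, -0.4, 0.6]
finger_gap: 0.0704
grip_force: 0.0
[ 298  203   37   40 1135] [316. 223.] 0.067 0.086 1035 [0.5955 0.2877 0.0834] [0.596  0.2875 0.0841]
[0.592  0.287  0.2024]
```

View pics/w_yellow1.png

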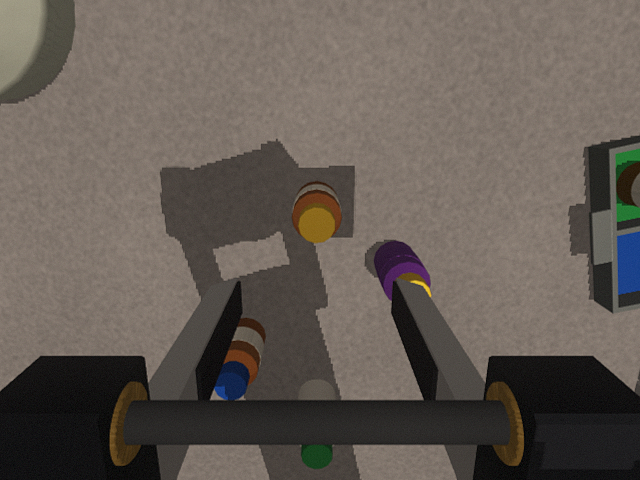

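The amber bottle with the yellow cap is at (317,223), and the purple one is clear of it at (400,265). I'll shift 3.5 mm in x, descend and grip.

```bash
python3 -m creep '[[[0.5,0.014,0,0.16,0],[0.5,0,0,0.16,0],[0.5,0,0,0.16,0],[0.5,0,0,0.12,0],[0.5,0,0,0.08,0]]]';  python3 -m creep '[[[0.5,0,0,0,0],[-1,0,0,0,0],[-1,0,0,0,0],[-1,0,0,0,0],[-1,0,0,0,0]]]'; python3 -m creep '[[[-1,0,0,0,0],[-1,0,0,-0.04,0],[-1,0,0,-0.1,0],[-1,0,0,-0.14,0],[-1,0,0,-0.14,0]]]';python3 -m creep '[[[-1,0,0,-0.1,0],[-1,0,0,0,0]]]'
```

```text
clock: 14.2
tool_pos: [0.5946, 0.285, 0.0304]
orientation: [1.0, -0.002, -0.003, 0.001]
force: [0.0, 0.2, -0.8]
finger_gap: 0.0705
grip_force: 0.0
clock: 14.7
tool_pos: [0.5972, 0.2878, 0.0356]
orientation: [1.0, -0.0, 0.001, -0.0]
force: [0.1, -0.8, 0.7]
finger_gap: 0.0419
grip_force: 0.0
clock: 15.2
tool_pos: [0.5957, 0.2875, 0.1403]
orientation: [1.0, -0.0, -0.001, 0.0]
force: [0.9, -0.1, -0.8]
finger_gap: 0.0395
grip_force: 30.0
clock: 15.4
tool_pos: [0.599, 0.2885, 0.1698]
orientation: [1.0, -0.0, 0.004, -0.001]
force: [0.7, 0.2, -1.3]
finger_gap: 0.0392
grip_force: 30.0
```

```bash
python3 -m creep '[[[-1,-0.01,0.08,0,0],[-1,-0.016,0.16,0,0],[-1,-0.018,0.18,0,0],[-1,-0.018,0.18,0,0],[-1,-0.018,0.18,0,0]]]' >/dev/null;  python3 -m creep '[[[-1,-0.018,0.18,0,0],[-1,-0.018,0.18,0,0],[-1,-0.016,0.17,0,0],[-1,-0.01,0.13,0,0],[-1,-0.006,0.078,0,0]]]' >/dev/null; python3 -m creep '[[[-1,0,0,0,0],[-1,0,0,0,0]]]';python3 wr.py yellow2 yellow
```

```text
clock: 16.6
tool_pos: [0.5577, -0.0919, 0.1623]
orientation: [1.0, -0.001, -0.002, -0.001]
force: [-0.4, 0.0, -0.7]
finger_gap: 0.039
grip_force: 30.0
[ 269  169   98   86 5748] [319. 211.] 0.003 0.025 0 0 0
[ 278  306   76   87 5252] [316. 349.] 0.193 0.213 0 0 0
[ 0.558  -0.0913  0.1627]
```

View pics/w_yellow2.png

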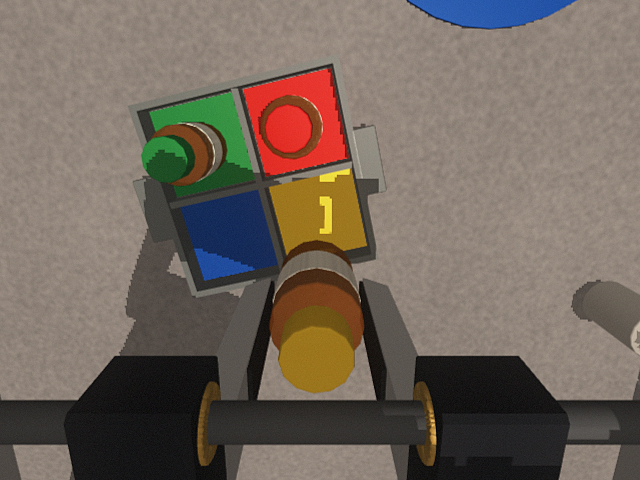

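The red and green bottles stand centred in their bays. The yellow one is held at (317,345), lined up with the yellow bay at (319,211). I'll lower it the same way.

```bash
python3 -m creep '[[[-1,0,0,0.1,0],[-1,0,0,0.14,0],[-1,0,0,0.1,0],[-1,0,0,0.06,0],[-1,0,0,0.03,0]]]' >/dev/null;  python3 -m creep '[[[-1,0,0,0.02,0],[-1,0,0,0.012,0],[-1,0,0,0.01,0],[-1,0,0,0.006,0],[-1,0,0,0,0]]]'; python3 -m creep '[[[-1,0,0,0.004,0],[-1,0,0,0,0]]]'; python3 wr.py yellow3 yellow
```

```text
clock: 17.65
tool_pos: [0.5594, -0.092, 0.0451]
orientation: [1.0, -0.0, 0.0, 0.0]
force: [-0.4, -0.1, -1.2]
finger_gap: 0.0396
grip_force: 30.0
clock: 17.85
tool_pos: [0.5592, -0.0919, 0.0438]
orientation: [1.0, -0.0, 0.0, 0.0]
force: [0.1, -1.2, -0.4]
finger_gap: 0.0397
grip_force: 30.0
[ 245  203  140   88 5789] [319. 241.] 0.003 0.045 0 0 0
[ 278  306   76   87 5265] [316. 349.] 0.074 0.095 847 [ 0.5646 -0.092   0.085 ] [ 0.5686 -0.0923  0.0852]
[ 0.5592 -0.0919  0.0438]
```

```bash
python3 -m creep '[[[-1,0,0,0.004,0],[-1,0,0,0,0]]]'; python3 -m creep '[[[-1,0,0,0.004,0],[-1,0,0,0,0]]]'; python3 -m creep '[[[-1,0,0,0.004,0],[-1,0,0,0,0]]]'
```

```text
clock: 18.1
tool_pos: [0.5594, -0.092, 0.0434]
orientation: [1.0, -0.0, 0.0, 0.0]
force: [-1.6, 0.6, 5.2]
finger_gap: 0.0394
grip_force: 30.0
clock: 18.3
tool_pos: [0.5597, -0.092, 0.0435]
orientation: [1.0, -0.0, 0.0, 0.0]
force: [-4.5, 1.9, 10.6]
finger_gap: 0.0393
grip_force: 30.0
clock: 18.5
tool_pos: [0.5598, -0.092, 0.0434]
orientation: [1.0, -0.0, -0.0, 0.0]
force: [-6.8, 3.3, 17.6]
finger_gap: 0.0393
grip_force: 30.0
```

```bash
python3 -m creep '[[[-0.1,0,0,0,0],[0.1,0,0,0,0],[0.25,0,0,0,0],[0.25,0,0,0,0],[0.25,0,0,-0.06,0]]]'  >/dev/null;  python3 -m creep '[[[0.25,0,0,-0.14,0],[0.25,0,0,-0.18,0],[0.5,0,0,-0.18,0],[0.5,0,0,-0.1,0],[0.5,0,0,0,0]]]'; python3 wr.py yellow4 yellow; python3 -m creep '[[[0.5,-0.038,-0.165,0,0],[0.5,-0.038,-0.165,0,0],[0.5,-0.038,-0.165,0,0],[0.5,-0.038,-0.165,0,0],[0.5,-0.038,-0.165,0,0]]]' >/dev/null;  python3 -m creep '[[[0.5,-0.038,-0.165,0,0],[0.5,-0.038,-0.165,0,0],[0.5,-0.038,-0.165,0,0],[0.5,-0.038,-0.165,0,0],[0.5,-0.038,-0.165,0,0]]]'>/dev/null; python3 -m creep '[[[0.5,-0.034,-0.156,0,0],[0.5,0,0,0,0],[0.5,0,0,0,0]]]'; python3 wr.py blue1 blue
```

```text
clock: 19.5
tool_pos: [0.562, -0.0929, 0.212]
orientation: [1.0, -0.0, 0.005, 0.002]
force: [-0.2, -0.5, 0.5]
finger_gap: 0.0702
grip_force: 0.0
[ 273  170   85   85 3870] [317. 211.] 0.002 0.095 89 [ 0.5602 -0.0917  0.085 ] [ 0.5682 -0.0919  0.0856]
[ 0.5604 -0.0923  0.2086]
clock: 20.85
tool_pos: [0.4546, 0.3595, 0.2036]
orientation: [1.0, 0.001, -0.002, 0.001]
force: [-0.2, -0.3, -0.5]
finger_gap: 0.0705
grip_force: 0.0
[298 209  36  35 986] [316. 226.] 0.078 0.087 984 [0.4572 0.3597 0.0833] [0.4574 0.3595 0.0842]
[0.4552 0.3589 0.204 ]
```

View pics/w_blue1.png

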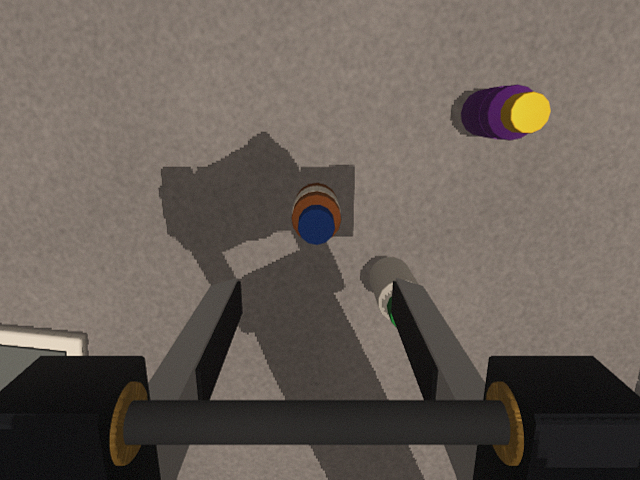

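The blue amber bottle is at (316,226). The white one at (395,290) is about 100 mm away and clear of the fingers.

```bash
python3 -m creep '[[[0.5,0.008,0,0.16,0],[0.5,0,0,0.16,0],[0.5,0,0,0.16,0],[0.5,0,0,0.12,0],[0.5,0,0,0.086,0]]]';  python3 -m creep '[[[0.5,0,0,0,0],[-1,0,0,0,0],[-1,0,0,0,0],[-1,0,0,0,0],[-1,0,0,0,0]]]'; python3 -m creep '[[[-1,0,0,0,0],[-1,0,0,-0.04,0],[-1,0,0,-0.1,0],[-1,0,0,-0.14,0],[-1,0,0,-0.14,0]]]';python3 -m creep '[[[-1,0,0,-0.1,0],[-1,0,0,0,0]]]'
```

```text
clock: 21.4
tool_pos: [0.4567, 0.3571, 0.031]
orientation: [1.0, -0.002, -0.002, 0.001]
force: [0.5, -0.6, -0.8]
finger_gap: 0.0708
grip_force: 0.0
clock: 21.9
tool_pos: [0.4587, 0.36, 0.0355]
orientation: [1.0, -0.0, 0.001, -0.001]
force: [0.0, -0.6, -0.2]
finger_gap: 0.042
grip_force: 0.0
clock: 22.4
tool_pos: [0.4573, 0.3595, 0.1404]
orientation: [1.0, -0.0, -0.001, 0.0]
force: [0.6, 0.5, -1.0]
finger_gap: 0.0392
grip_force: 30.0
clock: 22.6
tool_pos: [0.4603, 0.3611, 0.1692]
orientation: [1.0, -0.0, 0.004, -0.002]
force: [-0.3, 0.5, -0.6]
finger_gap: 0.0392
grip_force: 30.0
```

```bash
python3 -m creep '[[[-1,0.018,0.08,0,0],[-1,0.036,0.16,0,0],[-1,0.04,0.18,0,0],[-1,0.04,0.18,0,0],[-1,0.04,0.18,0,0]]]' >/dev/null;  python3 -m creep '[[[-1,0.04,0.18,0,0],[-1,0.04,0.18,0,0],[-1,0.038,0.17,0,0],[-1,0.03,0.13,0,0],[-1,0.016,0.072,0,0]]]' >/dev/null; python3 -m creep '[[[-1,0,0,0,0],[-1,0,0,0,0]]]';python3 wr.py blue2 blue
```

```text
clock: 23.8
tool_pos: [0.5413, -0.0181, 0.1628]
orientation: [1.0, -0.001, -0.001, -0.0]
force: [0.2, -0.5, -0.6]
finger_gap: 0.0396
grip_force: 30.0
[ 270  169   97   85 5633] [320. 211.] 0.004 0.025 0 0 0
[ 279  307   76   86 5117] [316. 350.] 0.194 0.214 0 0 0
[ 0.5414 -0.0175  0.163 ]
```

View pics/w_blue2.png

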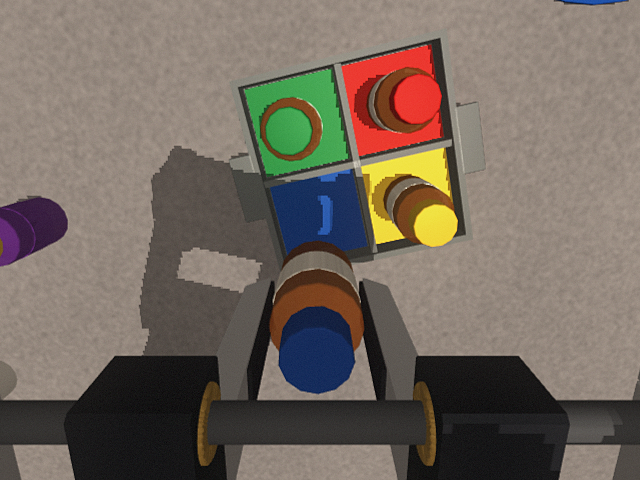

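The other three bottles stand in their bays. Blue is held at (316,345), lined up with the blue bay at (320,211). I'll lower it.

```bash
python3 -m creep '[[[-1,0,0,0.1,0],[-1,0,0,0.14,0],[-1,0,0,0.1,0],[-1,0,0,0.06,0],[-1,0,0,0.03,0]]]' >/dev/null;  python3 -m creep '[[[-1,0,0,0.02,0],[-1,0,0,0.012,0],[-1,0,0,0.01,0],[-1,0,0,0.006,0],[-1,0,0,0,0]]]' >/dev/null; python3 -m creep '[[[-1,0,0,0.004,0],[-1,0,0,0.004,0],[-1,0,0,0,0]]]'; python3 -m creep '[[[-1,0,0,0.004,0],[-1,0,0,0,0]]]'
```

```text
clock: 25.15
tool_pos: [0.5425, -0.0185, 0.0433]
orientation: [1.0, -0.0, 0.0, 0.0]
force: [-1.7, 0.0, 3.7]
finger_gap: 0.039
grip_force: 30.0
clock: 25.35
tool_pos: [0.5428, -0.0185, 0.0433]
orientation: [1.0, -0.0, 0.0, 0.0]
force: [-4.3, 1.2, 11.5]
finger_gap: 0.0394
grip_force: 30.0
```

```bash
python3 -m creep '[[[-0.1,0,0,0,0],[0.1,0,0,0,0],[0.25,0,0,0,0],[0.25,0,0,0,0],[0.25,0,0,-0.06,0]]]'  >/dev/null;  python3 -m creep '[[[0.25,0,0,-0.14,0],[0.25,0,0,-0.18,0],[0.5,0,0,-0.18,0],[0.5,0,0,-0.18,0],[0.5,-0.15,0,-0.1,0]]]' >/dev/null; python3 -m creep '[[[0.5,-0.15,0,0,0],[0.5,-0.15,0,0,0],[0.5,0,0,0,0],[0.5,0,0,0,0],[0.5,0,0,0,0]]]'
python3 - <<'E'
from h import *
im,d=vision.grab_frame("scene"); cv2.imwrite("pics/scene9.png",im[:,:,::-1])
E
```

```text
clock: 26.85
tool_pos: [0.4305, -0.0185, 0.2525]
orientation: [1.0, -0.0, 0.001, 0.0]
force: [0.5, -0.4, -0.0]
finger_gap: 0.0704
grip_force: 0.0
```

View pics/scene9.png

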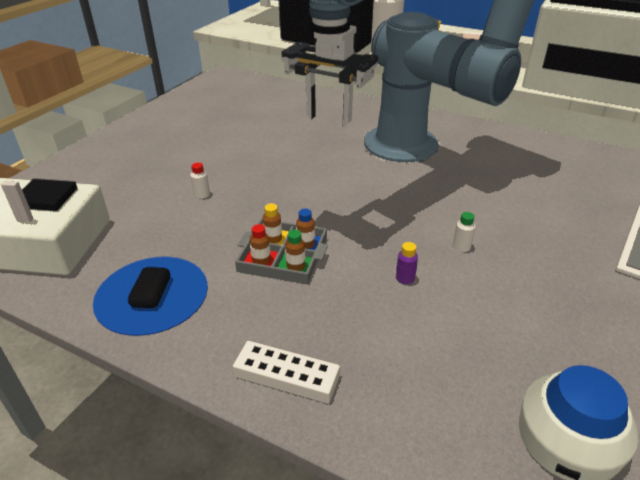

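All four amber bottles stand upright in their matching bays, around (283,240). The white bottles at (200,182) and (465,232) and the purple one at (406,264) have not moved, so I'll hand the job in.

```bash
python3 -c "
from plant import order
print(order.finish_job())"
```

```text
the job is handed in; nothing more can be done
None
```

The job is handed in: all four amber bottles stand released in the bays matching their caps, and the two white bottles and the purple look-alike were left where they stood; the hand-in call returned no verdict.

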